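Roll the solder reel up into its roller stand and swing the keeper shut

ROBOT

A 7-joint arm with a two-finger parallel gripper is mounted at the origin on the work surface. World frame = base frame: x ahead of the robot, y to its left, z up, the work surface at z = 0. Lengths are in mm, angles in rad, forces in N, time in s.
With the tool pointing down it reaches from about 350 to 900 mm from the base axis. Payload 19.9 kg.
Tool frame: the origin (TCP) lies at the very end of the fingers, on their centre line; the grasp point (between the pads) lies 19 mm behind it; z points along the fingers, y is the line along which they close (so a half turn about z gives the same grasp; the last joint's range is limited). The gripper opens to 94 mm and grips with 3 to 60 N. Pads are 16 mm wide; open, the fingers measure 119 mm over their backs; the gripper's body (75 mm by 177 mm) begins 78 mm behind the grasp point.
Start: joints at [-1.383, 0.417, -0.01, 1.614, 0.005, 1.111, -0.053], TCP at [141.747, 608.693, 205.425] pointing down, gripper open.
Joint ranges: [-2.81, 2.81], [-0.39, 2.02], [-1.27, 1.25], [0.06, 2.57], [-1.19, 4.33], [0.19, 2], [-2.82, 2.82]. Speed limits (rad/s): [1.89, 1.89, 2.39, 2.39, 3.01, 3.01, 3.01].

INTERFACE

Orientations are given as a unit quaternion [x, y, z, w].
In Python, from plant import bot gives the robot as it stands.
- The arm moves only by the tool servo_tool, never from a script. Its arguments are lists of equal length, an entry for each row: "travel": the shift along the world's x, y, z in cm, a list of three; "rot": the turn, a rotation vector about the world's x, y, z in rad, a list of three; "grip": the finger opening in cm, from 0 to 9.4. In form: {"travel": [[dx, dy, dz], ...], "rot": [[ax, ay, az], ...], "grip": [grip, ...]}. A call has 1 to 5 rows; each row is the pose to reach, as a shift and turn from the pose commanded when the call began; what a row does not reach only later rows make up. A row lasts 1/12 s, in which the tool goes at most 41.7 mm and 7.16 degrees, less where a joint would pass 70% of its speed; a pose out of reach is approached as far as the arm can. A call with a gripper value outside its range is refused whole. The fingers move at their own pace and stop on an object; "grip_force" is the grip in N (left out, the last holds). Time passes only in rows, so rows that repeat a pose let the fingers close. It gives the time, the measured TCP pose, the force, the opening and the grip force at its end, in the units of the state.
- bot.observe(): the state, without advancing time (a new reading comes with each control period).
- bot.capture(name): name is "side" or "top"; returns (picture, depth): 400x640x3 uint8, blue, green, red; 400x640 float32, mm along the optical axis (not along the pixel's ray), 0 where there is no reading.
- bot.camera_info(name): a dict with "K" (3x3 intrinsics, pixels), "rvec" (rotation vector, rad) and "tvec" (3), from world to camera coordinates, as OpenCV has them. Camera axes: x right, y down, z forward; pixel columns grow to the right and rows downward; lengths in mm; the calibration is good to about 2 mm. A picture is of the moment at which its call begins. camera_info takes no time and is no camera call.
- bot.sign_off(): hands the job in; it is judged then, once.
Trained networks look in the newest picture that a camera, given by its name, has taken for a name from the list of things; names that differ only in an ending like _2 or _b are one class to them, and where a whole thing is asked for, a point or a joint stands for the part that bears it (a point fixed in the world has none). Each returns a list of dicts, best first, with "p" (0 to 1); they miss things now and then, are a little off and sometimes report something else, mostly with a low value. They report only what shows in the picture. A call takes as long as a camera call. They do not tell look-alikes from the thing itself.
- bot.cut_out(camera, name): "region" (400x640 bool, what is visible of it) and "location" ([column, row] in pixels, amid what is visible of it).
The state is a dict: "time_s": time; "joints": joint angles; "dq": joint speeds; "tau": joint torques, N m; "ee_pos": TCP position; "tcp_rot": TCP orientation; "ft_force": force on the tool from outside, world axes, zero at the start; "ft_torque": the same for the moment, N m; "width": finger opening in mm; "gripper_force": force on a finger pad.
Only numpy, scipy, OpenCV 4.12 (cv2) and the standard library are available. Lean on these libraries where they do the work, as an engineer would, in place of code of your own. Each camera call takes 0.05 s, during which the arm holds its last target. There are 200 camera calls.

TASK

Load the big solder reel into the reel stand: roll it up the sloped gutter by pushing it from behind with the fingertips, until it has dropped between the two rollers in front of the back plate and stays there by itself. Then push the flat steel keeper arm all the way round across the gutter, against its catch, so that the reel cannot roll back. Do not pick up or lift the reel, leave the other things on the bench where they are, and finish clear of everything.

Things in the scene. Friction and masses are not known exactly. Their poses are not given: they have to be found in the camera images.
- stand: Reel stand of dark and grey metal, screwed to the bench, 344 mm long (x), 100 mm wide (y). Origin: centre of its base plate's underside, on the bench; x runs level along the gutter, UPHILL; y to the left looking uphill; z up. From x = -165 to +56 runs the sloped gutter, then the roller cradle between side plates (x = +30 to +162, inner faces at y = -39 and +39, top 88 mm above the bench).
- gutter: Aluminium gutter of the stand, climbing at 8 degrees: flat floor 223 mm long, inner width 78 mm, side rails 24 mm high above the floor, lip 14 mm high across its low end. Origin: centre of the floor's upper face, 30 mm above the bench; x runs up the slope, z square to the floor. The floor lies 14 mm above the bench at the low end and 45 mm at the top end.
- front_roller (a point): Middle of the axis of the first of two free-turning steel rollers across the cradle, 20 mm in diameter, 39 mm above the bench; the second lies 62 mm further uphill at the same height. The first stands about 5 mm proud of the line of the gutter floor, so the reel must be pushed over it; it then drops in between the two.
- seat (a point): Where the reel's centre is once it sits between the two rollers: stand's x = +99, y = 0 (within 4 mm), 84 mm above the bench.
- back_stop (a point): Point at the seated reel's axle height on the inner face of the upright back plate (the stop) at the upper end, stand's x = +148; the plate's top is 125 mm above the bench. The seated reel clears it by 4 mm; pushed on, the reel touches it and settles back when let go.
- reel: Big solder reel standing on its rim: two black flanges 90 mm in diameter, 4 mm thick, 70 mm wide overall; silvery winding 78 mm in diameter between them; 0.4 to 0.75 kg, smooth (friction about 0.35). Origin: its centre; y is the axle, crosswise to the gutter. Starts at the gutter's low lip (stand's x = -138, centre 63 mm above the bench) and rolls back there if let go. Pushing takes up to 8 N.
- keeper (a joint): Keeper arm: flat steel strip on edge, 5 mm thick, 105 mm long, 95 to 119 mm above the bench, on an upright pivot right of the cradle. 0 rad = shut, straight across the gutter (end stop, at its catch); grows anticlockwise from above; pi/2 = pointing downhill outside the right rail; more = swung outwards (end stop 2.2). Starts at 1.7 to 2.1, stays where left, moves with 1 N at its end.
- keeper_pivot (a point): Point on the keeper arm's pivot axis at half the strip's height, 107 mm above the bench (x = +40, y = -52 in the stand's frame). The pivot post is 14 mm in diameter, its top 125 mm above the bench.
- keeper_tip (a point): Point at the free end of the keeper arm, 105 mm from the pivot, 107 mm above the bench (half the strip's height), on the axis of an upright end pin 10 mm in diameter, 95 to 129 mm above the bench.
- small_reel: Bystander: smaller grey solder reel, 60 mm in diameter and 44 mm tall, standing on its flange on the left of the stand. Origin: centre of its underside.
- screwdriver: Bystander: screwdriver with a red handle, lying on the bench on the right of the stand's upper end. Origin: on the bench, under the tool.
- flux: Bystander: brown glass flux bottle, 42 mm in diameter, 75 mm tall, beyond the stand's upper end. Origin: centre of its underside.
- offcut: Bystander: offcut of grey plastic pipe, 50 mm in diameter, 45 mm tall, standing on end on the left of the stand's lower end. Origin: centre of its underside.
- tape: Bystander: roll of paper tape, 84 mm in diameter, 19 mm tall, lying flat on the right of the stand. Origin: centre of its underside.
- cutters: Bystander: side cutters with red handles, about 140 mm long and 15 mm high, lying beyond the stand's lower end. Origin: near the joint of the cutters, on the bench.
- keeper_catch (a point): Point on the catch, a 6 mm square post outside the left side plate, top 123 mm above the bench, where the shut keeper arm comes to lie (x = +44, y = +47 in the stand's frame).
Things that resemble listed ones, but are neither listed nor needed, are in the scene too. What is shaped like the reel but red is not meant.

How it is judged:
By the outcome, as a careful person would: the job done as asked, in the order asked, and still so for the second after the job is handed in, with the robot touching nothing.
It also fails if it takes over 58 s, if anything falls off the work surface, if the arm or the gripper's body presses on something with over 40 N, if the wrist force passes 120 N, or if a joint passes its speed limit or range.

## Working session

There is one attempt and no reset: what is moved stays moved. The work goes in short steps, Python scripts to look and compute and a tool call to move; the robot and the scene stay as the last step left them, time stands still between calls to the robot, and variables do not carry over. Pictures are saved under pics/ and viewed, at most 10 in all, crops included, and the job is handed in when it is done.

Besides the shell and the picture viewer there is one more tool, called after "Call:" as name(argument=value, ...) on one line, values as JSON. servo_tool: Moves the arm, as the interface text tells. Its arguments: {"type":"object","properties":{"travel":{"type":"array"},"rot":{"type":"array"},"grip":{"type":"array"},"grip_force":{"type":"number"}},"required":["travel","rot","grip"]}

```bash
mkdir -p pics; cat > h.py <<'E'
from plant import bot
import numpy as np, cv2
def cam(n):
    c=bot.camera_info(n);K=np.array(c["K"],float);R=cv2.Rodrigues(np.array(c["rvec"],float))[0];t=np.array(c["tvec"],float).ravel();return K,R,t
def pts(n,d,mask):
    K,R,t=cam(n);v,u=np.nonzero(mask&(d>0));z=d[v,u]
    P=np.c_[(u-K[0,2])/K[0,0]*z,(v-K[1,2])/K[1,1]*z,z]
    return (P-t)@R
def proj(n,P):
    K,R,t=cam(n);q=(np.atleast_2d(P)@R.T+t)@K.T;return q[:,:2]/q[:,2:]
E
python3 - <<'E'
from h import *
s=bot.observe();print(s['time_s'],s['ee_pos'],s['tcp_rot'])
for n in ("top","side"):
    p,d=bot.capture(n);cv2.imwrite(f"pics/{n}0.png",p);np.save(f"{n}0.npy",d)
    K,R,t=cam(n);print(n,-R.T@t,R[2])
    for k in ("stand","gutter","reel","keeper","keeper_tip","keeper_pivot","screwdriver","tape","small_reel","flux"):
        for o in bot.cut_out(n,k)[:3]:
            m=o["region"];P=pts(n,d,m)
            print(n,k,round(o["p"],2),np.round(o["location"]),m.sum(),np.round(np.median(P,0)) if len(P) else None, np.round(np.percentile(P,[2,98],axis=0)).tolist() if len(P) else None)
E
```

```text
0.0 [141.71060697 608.33675692 204.82977113] [ 1.14174682e-01  9.93460496e-01 -6.19471248e-04 -1.12759767e-05]
top [ 515.3738165   -50.46065371 1335.85752997] [ 0.07142026  0.00635937 -0.99742604]
top stand 0.91 [244. 245.] 4552 [488. 156.  39.] [[406.0, -7.0, 4.0], [578.0, 272.0, 125.0]]
top gutter 0.74 [270. 240.] 2363 [512. 104.  36.] [[454.0, -15.0, 8.0], [570.0, 181.0, 64.0]]
top reel 0.85 [308. 219.] 912 [562.   1.  98.] [[522.0, -37.0, 73.0], [602.0, 41.0, 108.0]]
top reel 0.67 [485. 232.] 1168 [ 540. -432.   78.] [[496.0, -481.0, 17.0], [586.0, -392.0, 91.0]]
top reel 0.64 [244. 215.] 188 [567. 150. 118.] [[533.0, 106.0, -1.0], [607.0, 193.0, 132.0]]
top keeper 0.68 [249. 210.] 204 [572. 145. 117.] [[534.0, 106.0, -1.0], [608.0, 187.0, 132.0]]
top keeper_tip 0.74 [309. 218.] 957 [562.  -0.  98.] [[521.0, -40.0, 25.0], [601.0, 43.0, 109.0]]
top keeper_tip 0.64 [269. 237.] 2124 [511. 107.  37.] [[456.0, 21.0, 23.0], [567.0, 182.0, 61.0]]
top keeper_tip 0.47 [247. 210.] 44 [577. 136. 119.] [[534.0, 110.0, 110.0], [601.0, 178.0, 129.0]]
top keeper_pivot 0.62 [245. 211.] 149 [567.
[... 1355 characters left out ...]
 2.0], [652.0, 283.0, 125.0]]
side screwdriver 0.63 [282. 175.] 153 [605. 224.  21.] [[587.0, 194.0, 5.0], [628.0, 264.0, 29.0]]
side screwdriver 0.56 [216. 175.] 154 [410. 325.  47.] [[398.0, 312.0, 1.0], [427.0, 360.0, 76.0]]
side tape 0.68 [327. 180.] 222 [713. 111.  16.] [[677.0, 74.0, 1.0], [744.0, 150.0, 22.0]]
side small_reel 0.61 [247. 216.] 370 [403.  84.  41.] [[381.0, 69.0, 2.0], [433.0, 120.0, 47.0]]
side small_reel 0.39 [308. 205.] 879 [547. -17.  82.] [[515.0, -50.0, 38.0], [608.0, 29.0, 105.0]]
side flux 0.59 [215. 176.] 157 [409. 325.  45.] [[393.0, 252.0, 1.0], [423.0, 347.0, 76.0]]
side flux 0.51 [261. 192.] 3551 [490. 158.  45.] [[396.0, -37.0, 2.0], [600.0, 277.0, 121.0]]
```

View pics/top0.png

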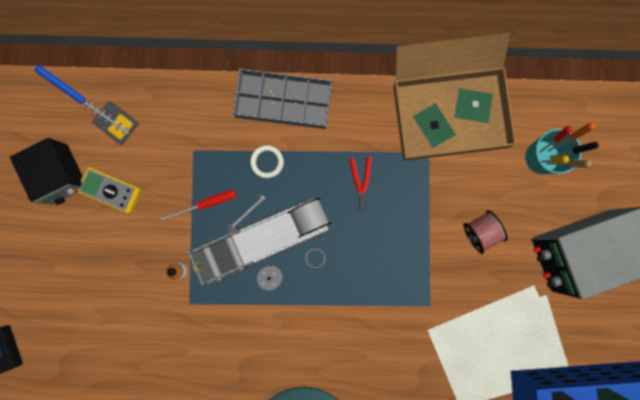

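View pics/side0.png

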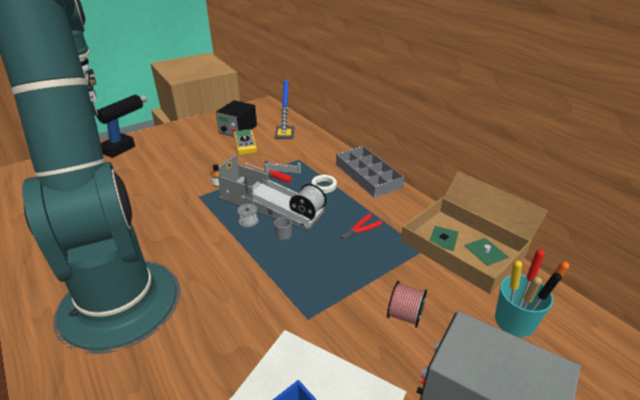

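```bash
cat > fit.py <<'E'
from h import *
d=np.load("top0.npy")
bot.capture("top")
st=bot.cut_out("top","stand")[0]["region"];re=bot.cut_out("top","reel")[0]["region"];ke=bot.cut_out("top","keeper")[0]["region"]
P=pts("top",d,st&~ke); 
for zr in ((5,130),(60,135),(5,60)):
    Q=P[(P[:,2]>zr[0])&(P[:,2]<zr[1])][:,:2].astype(np.float32);print(zr,len(Q),cv2.minAreaRect(Q))
R=pts("top",d,re);R=R[R[:,2]>95];print("reel top",R.mean(0),cv2.minAreaRect(R[:,:2].astype(np.float32)))
T=pts("top",d,ke);T=T[T[:,2]>90];print("keeper",T.mean(0),cv2.fitLine(T[:,:2].astype(np.float32),cv2.DIST_HUBER,0,.01,.01).ravel(),cv2.minAreaRect(T[:,:2].astype(np.float32)))
E
python3 fit.py
python3 - <<'E'
import cv2
p=cv2.imread("pics/top0.png")
cv2.imwrite("pics/crop0.png",cv2.resize(p[140:300,150:350],None,fx=3.7,fy=3.7,interpolation=cv2.INTER_CUBIC))
E
```

```text
(5, 130) 4316 ((505.55682373046875, 127.3663101196289), (110.30473327636719, 341.2452392578125), 24.74452018737793)
(60, 135) 697 ((495.0036926269531, 154.88580322265625), (108.67888641357422, 254.481689453125), 30.74504852294922)
(5, 60) 3624 ((501.344970703125, 126.2518539428711), (100.4025650024414, 341.26348876953125), 25.69668197631836)
reel top [562.89023418   1.26998199 101.50884089] ((561.76708984375, 2.4153366088867188), (70.70646667480469, 66.7681884765625), 26.76070213317871)
keeper [569.98072291 143.78775742 116.70198881] [  0.71249664  -0.70167553 570.5296     142.85036   ] ((567.1885986328125, 146.14732360839844), (9.668829917907715, 112.29460906982422), 46.09236145019531)
```

View pics/crop0.png

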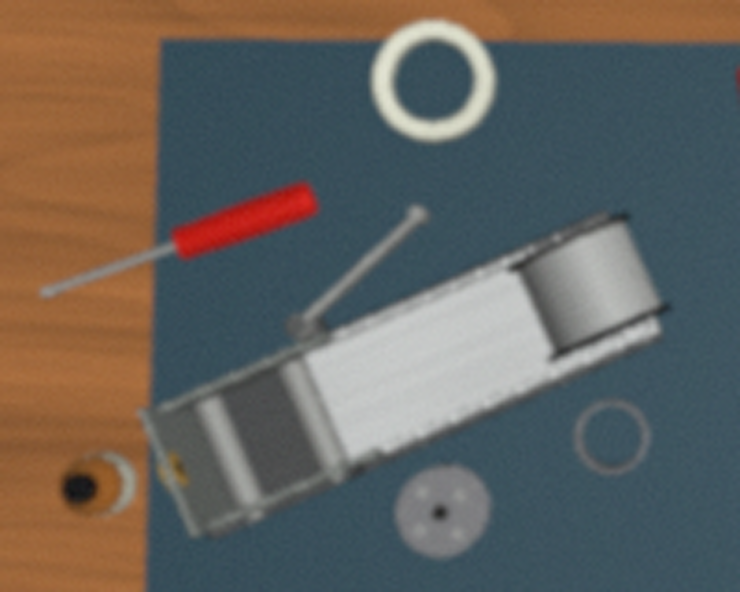

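Top view: reel (silver winding, black flanges) stands at px (310,217), at the gutter's low end. The look-alikes are the red reel at (485,232) and the small grey reel at (270,279). The crop confirms (310,217) as the big reel and shows the keeper swung outwards, from pivot (232,228) to tip (263,197). Stand origin is about (503.5,126.5), and uphill is (-0.426,0.905).

Call:
servo_tool(travel=[[1.8, -2.7, 0], [3.6, -5.4, 0], [5.4, -8.1, 0], [7.2, -10.8, 0], [9.0, -13.5, 0]], rot=[[0, 0, -0.036], [0, 0, -0.072], [0, 0, -0.108], [0, 0, -0.144], [0, 0, -0.18]], grip=[3, 3, 3, 3, 3])

```text
time_s: 1.72
ee_pos: [232.4, 472.3, 205.5]
tcp_rot: [0.204, 0.979, 0.0, -0.0]
ft_force: [0.7, 0.6, 0.2]
width: 63.7
gripper_force: 0.0
```

Call:
servo_tool(travel=[[1.8, -2.7, 0], [3.6, -5.4, 0], [5.4, -8.1, 0], [7.2, -10.8, 0], [9.0, -13.5, 0]], rot=[[0, 0, -0.036], [0, 0, -0.072], [0, 0, -0.108], [0, 0, -0.144], [0, 0, -0.18]], grip=[3, 3, 3, 3, 3])

```text
time_s: 2.13
ee_pos: [322.4, 337.3, 205.6]
tcp_rot: [0.291, 0.957, 0.0, 0.0]
ft_force: [0.7, 0.8, 0.1]
width: 32.1
gripper_force: 0.0
```

Call:
servo_tool(travel=[[1.8, -2.7, 0], [3.6, -5.4, 0], [5.4, -8.1, 0], [7.2, -10.8, 0], [9.0, -13.5, 0]], rot=[[0, 0, -0.036], [0, 0, -0.072], [0, 0, -0.108], [0, 0, -0.144], [0, 0, -0.18]], grip=[3, 3, 3, 3, 3])

```text
time_s: 2.55
ee_pos: [412.4, 202.3, 205.7]
tcp_rot: [0.376, 0.927, 0.0, 0.0]
ft_force: [1.0, 0.1, 1.1]
width: 30.0
gripper_force: 0.0
```

Call:
servo_tool(travel=[[1.8, -2.7, 0], [3.6, -5.4, 0], [5.4, -8.1, 0], [7.2, -10.8, 0], [9.0, -13.5, 0]], rot=[[0, 0, -0.036], [0, 0, -0.072], [0, 0, -0.108], [0, 0, -0.144], [0, 0, -0.18]], grip=[3, 3, 3, 3, 3])

```text
time_s: 2.97
ee_pos: [502.5, 67.3, 205.7]
tcp_rot: [0.457, 0.889, 0.0, 0.0]
ft_force: [0.5, 1.0, 1.3]
width: 30.1
gripper_force: 0.0
```

Call:
servo_tool(travel=[[1.8, -2.7, 0], [3.6, -5.4, 0], [5.4, -8.1, 0], [7.3, -10.8, 0], [9.3, -13.5, 0]], rot=[[0, 0, -0.036], [0, 0, -0.072], [0, 0, -0.108], [0, 0, -0.144], [0, 0, -0.18]], grip=[3, 3, 3, 3, 3])

```text
time_s: 3.38
ee_pos: [595.4, -67.6, 205.5]
tcp_rot: [0.535, 0.845, 0.0, 0.0]
ft_force: [0.5, 1.2, -0.1]
width: 30.0
gripper_force: 0.0
```

Call:
servo_tool(travel=[[0, 0, -3.5], [0, 0, -7], [0, 0, -10.5], [0, 0, -13.5], [0, 0, -15.2]], rot=[[0, 0, 0], [0, 0, 0], [0, 0, 0], [0, 0, 0], [0, 0, 0]], grip=[3, 3, 3, 3, 3])

```text
time_s: 3.8
ee_pos: [593.2, -66.2, 50.1]
tcp_rot: [0.535, 0.845, -0.001, -0.001]
ft_force: [0.4, 0.2, 0.8]
width: 30.1
gripper_force: 0.0
```

```bash
python3 - <<'E'
from h import *
s=bot.observe();print(s['time_s'],s['ee_pos'],s['tcp_rot'],s['ft_force'])
ps=[]
O=np.array([503.5,126.5,0]);u=np.array([-.426,.905,0]);v=np.array([-.905,-.426,0])
W=lambda x,y,z:O+x*u+y*v+np.array([0,0,z])
for n in ("top","side"):
    p,d=bot.capture(n)
    L=[W(-172,-50,0),W(172,-50,0),W(172,50,0),W(-172,50,0),W(-172,-50,0)]
    L2=[W(40,-52,125),W(-138,0,108),W(99,0,84),W(44,47,123)]
    off=(150,140) if n=="top" else (190,140)
    c=cv2.resize(p[off[1]:off[1]+140,off[0]:off[0]+200],None,fx=4,fy=4,interpolation=cv2.INTER_CUBIC)
    f=lambda q:((proj(n,np.array(q))-off+.5)*4).astype(int)
    cv2.polylines(c,[f(L)],False,(0,255,255),1)
    for q in f(L2):cv2.circle(c,tuple(int(a) for a in q),4,(0,0,255),1)
    ps.append(c)
cv2.imwrite("pics/c1.png",cv2.resize(np.vstack(ps),None,fx=.53,fy=.53) if 0 else np.vstack([q[:,:800] for q in ps])[::2,::2] if 0 else cv2.resize(np.vstack(ps),(428,600)))
E
```

```text
3.8 [593.20452375 -66.15374442  50.06040506] [ 0.53491347  0.84490513 -0.00096132 -0.00140954] [0.3798376  0.21084046 0.75220223]
```

View pics/c1.png

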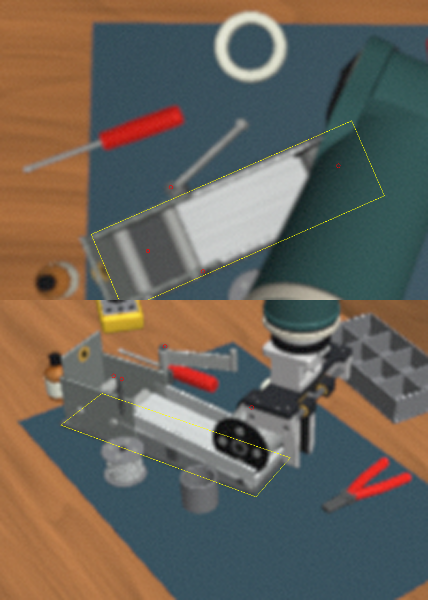

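The image shows the stand overlay fitting: keeper pivot circle on the post, and fingers behind the reel at (300,430) in the lower half. Starting the push.

Call:
servo_tool(travel=[[-0.43, 0.9, 0.1], [-0.85, 1.81, 0.2], [-1.15, 2.44, 0.3], [-1.5, 3.17, 0.4], [-1.87, 3.98, 0.5]], rot=[[0, 0, 0], [0, 0, 0], [0, 0, 0], [0, 0, 0], [0, 0, 0]], grip=[3, 3, 3, 3, 3])

```text
time_s: 4.32
ee_pos: [576.5, -25.9, 59.8]
tcp_rot: [0.535, 0.845, 0.001, 0.001]
ft_force: [1.9, -3.2, 2.2]
width: 29.7
gripper_force: 1.5
```

Call:
servo_tool(travel=[[-0.34, 0.72, 0.11], [-0.68, 1.45, 0.22], [-1.02, 2.17, 0.34], [-1.36, 2.9, 0.45], [-1.7, 3.62, 0.56]], rot=[[0, 0, 0], [0, 0, 0], [0, 0, 0], [0, 0, 0], [0, 0, 0]], grip=[3, 3, 3, 3, 3])

```text
time_s: 4.73
ee_pos: [558.7, 10.4, 64.1]
tcp_rot: [0.535, 0.845, -0.0, -0.0]
ft_force: [0.7, -2.2, 1.2]
width: 29.9
gripper_force: 1.3
```

```bash
cat > look.py <<'E'
from h import *
import sys
s=bot.observe();O=np.array([503.5,126.5]);u=np.array([-.426,.905]);v=np.array([-.905,-.426])
e=s['ee_pos'];q=np.array(e[:2])-O;f=np.array(s['ft_force'])
print(s['time_s'],"tool stand xyz",q@u,q@v,e[2],"F along",f[:2]@u,f[:2]@v,f[2])
p,d=bot.capture("side")
x0,y0=190,130
cv2.imwrite(f"pics/{sys.argv[1]}.png",cv2.resize(p[y0:y0+140,x0:x0+180],None,fx=4,fy=4,interpolation=cv2.INTER_CUBIC))
E
python3 look.py c2
```

```text
4.7333 tool stand xyz -128.58775740181125 -0.48997079425689505 64.14467391408874 F along -2.2877249921263623 0.28923914968438724 1.2044346271230297
```

View pics/c2.png

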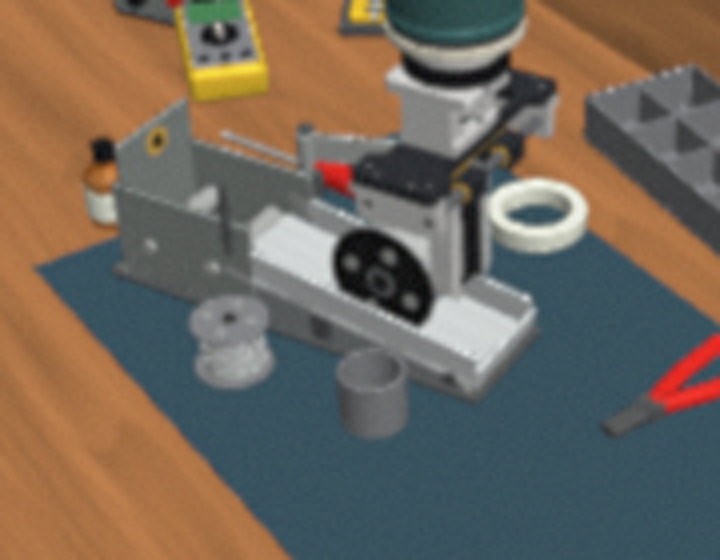

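The reel rolls cleanly: its flange is at (385,275) in the crop, with the fingers behind it. Continuing with a smaller rise.

Call:
servo_tool(travel=[[-0.34, 0.72, 0.07], [-0.68, 1.45, 0.14], [-1.02, 2.17, 0.2], [-1.36, 2.9, 0.27], [-1.7, 3.62, 0.34]], rot=[[0, 0, 0], [0, 0, 0], [0, 0, 0], [0, 0, 0], [0, 0, 0]], grip=[3, 3, 3, 3, 3])

```text
time_s: 5.2
ee_pos: [541.6, 46.7, 67.4]
tcp_rot: [0.535, 0.845, -0.0, -0.0]
ft_force: [1.5, -1.3, 2.3]
width: 29.9
gripper_force: 1.2
```

Call:
servo_tool(travel=[[-0.34, 0.72, 0.07], [-0.68, 1.45, 0.14], [-1.02, 2.17, 0.2], [-1.36, 2.9, 0.27], [-1.7, 3.62, 0.34]], rot=[[0, 0, 0], [0, 0, 0], [0, 0, 0], [0, 0, 0], [0, 0, 0]], grip=[3, 3, 3, 3, 3])

```text
time_s: 5.62
ee_pos: [524.7, 82.8, 70.9]
tcp_rot: [0.535, 0.845, -0.0, -0.0]
ft_force: [1.5, -2.0, 1.0]
width: 30.1
gripper_force: 1.2
```

Call:
servo_tool(travel=[[-0.34, 0.72, 0.07], [-0.68, 1.45, 0.14], [-1.02, 2.17, 0.2], [-1.36, 2.9, 0.27], [-1.7, 3.62, 0.34]], rot=[[0, 0, 0], [0, 0, 0], [0, 0, 0], [0, 0, 0], [0, 0, 0]], grip=[3, 3, 3, 3, 3])

```text
time_s: 6.03
ee_pos: [507.7, 119.1, 74.3]
tcp_rot: [0.535, 0.845, -0.0, -0.0]
ft_force: [1.1, -2.1, 1.0]
width: 29.8
gripper_force: 1.2
```

```bash
python3 look.py c3
```

```text
6.0333 tool stand xyz -8.509645584284776 -0.5849897534767748 74.27105694538882 F along -2.333267743320827 -0.11444043202017723 1.0460921594002826
```

View pics/c3.png

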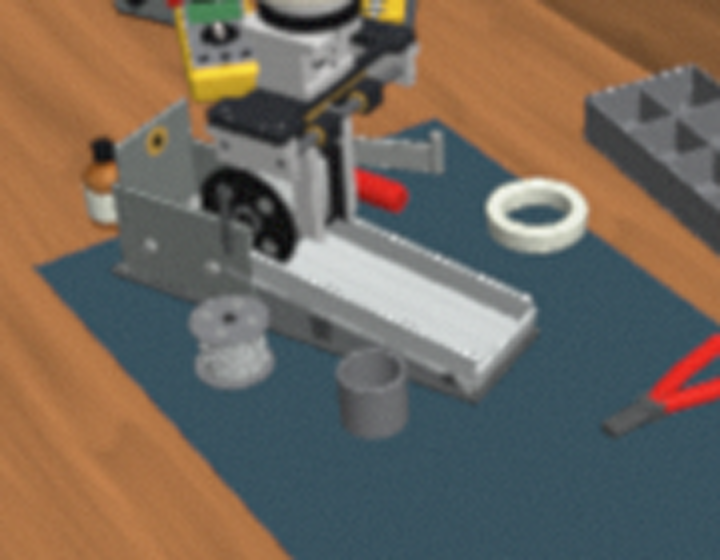

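The reel is now entering the cradle, flange at (250,215) in the crop. Next, slowly over the front roller.

Call:
servo_tool(travel=[[-0.24, 0.5, 0.05], [-0.47, 1.0, 0.1], [-0.7, 1.5, 0.15], [-0.94, 2.0, 0.2], [-1.15, 2.44, 0.24]], rot=[[0, 0, 0], [0, 0, 0], [0, 0, 0], [0, 0, 0], [0, 0, 0]], grip=[3, 3, 3, 3, 3])

```text
time_s: 6.5
ee_pos: [496.2, 143.4, 76.6]
tcp_rot: [0.535, 0.845, -0.0, -0.0]
ft_force: [0.7, 0.3, 0.7]
width: 29.7
gripper_force: 0.3
```

Call:
servo_tool(travel=[[-0.17, 0.36, 0.02], [-0.34, 0.72, 0.05], [-0.51, 1.09, 0.07], [-0.68, 1.45, 0.1], [-0.85, 1.81, 0.1]], rot=[[0, 0, 0], [0, 0, 0], [0, 0, 0], [0, 0, 0], [0, 0, 0]], grip=[3, 3, 3, 3, 3])

```text
time_s: 6.92
ee_pos: [487.9, 161.2, 77.6]
tcp_rot: [0.535, 0.845, -0.0, -0.0]
ft_force: [-0.3, 0.6, 0.5]
width: 30.2
gripper_force: 0.0
```

```bash
python3 look.py c4
```

```text
6.9167 tool stand xyz 38.02310649040085 -0.645310451495462 77.64358971945018 F along 0.6740536740653038 0.03797316941801446 0.5314400465048366
```

The push force has vanished, so the reel seems to have dropped in. Backing off and lifting to look.

Call:
servo_tool(travel=[[0.85, -1.81, 0], [1.7, -3.62, 0], [2.56, -5.43, 0.5], [2.56, -5.43, 4.5], [2.56, -5.43, 8.4]], rot=[[0, 0, 0], [0, 0, 0], [0, 0, 0], [0, 0, 0], [0, 0, 0]], grip=[3, 3, 3, 2, 0])

```text
time_s: 7.38
ee_pos: [512.9, 104.5, 161.6]
tcp_rot: [0.536, 0.844, -0.002, -0.001]
ft_force: [1.3, 1.5, 0.8]
width: 19.9
gripper_force: 0.0
```

Call:
servo_tool(travel=[[2.0, 0.9, 0], [4.0, 1.8, 0], [6.0, 2.8, 0], [8.0, 3.7, 0], [9.6, 4.5, 0]], rot=[[0, 0, 0], [0, 0, 0], [0, 0, 0], [0, 0, 0], [0, 0, 0]], grip=[0, 0, 0, 0, 0])

```text
time_s: 7.8
ee_pos: [610.8, 152.2, 161.5]
tcp_rot: [0.535, 0.845, 0.0, 0.0]
ft_force: [-0.8, -0.1, -1.0]
width: 0.5
gripper_force: 0.0
```

```bash
python3 look.py c5; cat > tip.py <<'E'
from h import *
O=np.array([503.5,126.5]);u=np.array([-.426,.905]);v=np.array([-.905,-.426])
for n in("top","side"):
    p,d=bot.capture(n)
    for k in ("reel","keeper"):
        for o in bot.cut_out(n,k)[:2]:
            P=pts(n,d,o["region"])
            if len(P)<20: continue
            X=np.c_[(P[:,:2]-O)@u,(P[:,:2]-O)@v,P[:,2]]
            if k=="keeper":X=X[(X[:,2]>90)&(X[:,2]<135)]
            if len(X): print(n,k,round(o["p"],2),len(X),np.percentile(X,[3,50,97],axis=0).round().tolist())
E
python3 tip.py
```

```text
7.8 tool stand xyz -22.4221520496657 -108.05163936017394 161.48015302439728 F along 0.20959614761304174 0.7818360636693593 -0.9642836728344235
top reel 0.87 1221 [[-561.0, 169.0, 2.0], [-520.0, 205.0, 76.0], [-490.0, 249.0, 90.0]]
top reel 0.66 49 [[59.0, 9.0, 89.0], [64.0, 26.0, 100.0], [70.0, 34.0, 117.0]]
top keeper 0.5 42 [[-62.0, -87.0, 99.0], [-51.0, -80.0, 120.0], [-36.0, -75.0, 132.0]]
side reel 0.79 637 [[57.0, -34.0, 69.0], [82.0, 12.0, 110.0], [134.0, 38.0, 126.0]]
side reel 0.65 1162 [[-564.0, 186.0, 30.0], [-531.0, 232.0, 73.0], [-497.0, 250.0, 87.0]]
side keeper 0.55 268 [[-62.0, -85.0, 96.0], [-10.0, -66.0, 110.0], [39.0, -41.0, 123.0]]
```

View pics/c5.png

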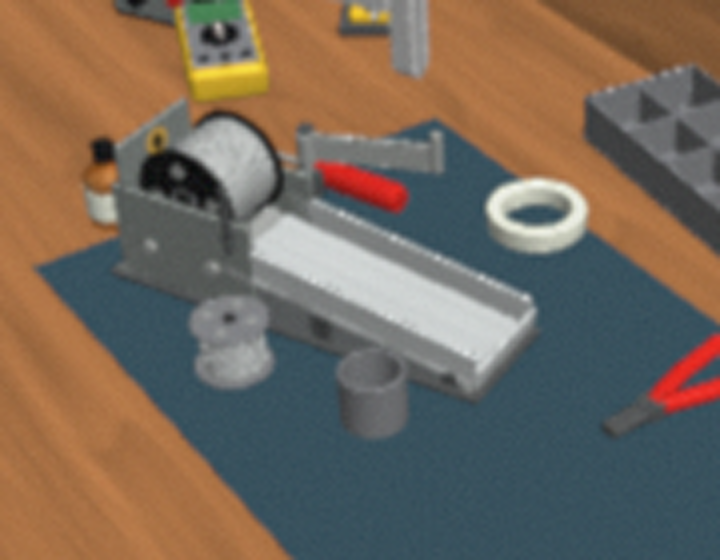

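The side view shows the reel sitting between the rollers at (215,165), and it stays without the tool. The keeper is at (370,150). Now lowering the closed fingers outside the keeper and sweeping it round.

Call:
servo_tool(travel=[[0, 0, -3], [0, 0, -5.9], [-1.1, -0.8, -5.9], [-2.2, -1.6, -5.9], [-3.4, -2.5, -5.9]], rot=[[0, 0, 0], [0, 0, 0], [0, 0, 0], [0, 0, 0], [0, 0, 0]], grip=[0, 0, 0, 0, 0])

```text
time_s: 8.57
ee_pos: [574.7, 126.2, 102.3]
tcp_rot: [0.535, 0.845, -0.0, -0.0]
ft_force: [2.0, 2.5, -0.1]
width: 0.5
gripper_force: 1.1
```

Call:
servo_tool(travel=[[-0.75, -0.46, 0], [-1.51, -0.93, 0], [-2.35, -1.2, 0], [-3.18, -1.42, 0], [-5.0, -1.47, 0]], rot=[[0, 0, 0], [0, 0, 0], [0, 0, 0], [0, 0, 0], [0, 0, 0]], grip=[0, 0, 0, 0, 0])

```text
time_s: 8.98
ee_pos: [526.2, 111.5, 102.9]
tcp_rot: [0.535, 0.845, 0.0, 0.001]
ft_force: [1.7, 1.7, 0.5]
width: 0.7
gripper_force: 0.8
```

```bash
python3 look.py c6; python3 tip.py
```

```text
8.9833 tool stand xyz -23.21005858571228 -14.171764493249844 102.91218596128374 F along 0.7866952207507273 -2.28662534330376 0.5018321040626557
top reel 0.64 1161 [[-560.0, 170.0, 19.0], [-520.0, 205.0, 78.0], [-490.0, 246.0, 90.0]]
side reel 0.89 617 [[58.0, -33.0, 66.0], [81.0, 10.0, 108.0], [131.0, 37.0, 126.0]]
side reel 0.57 3200 [[-167.0, -39.0, 5.0], [-9.0, 28.0, 37.0], [151.0, 51.0, 117.0]]
```

View pics/c6.png

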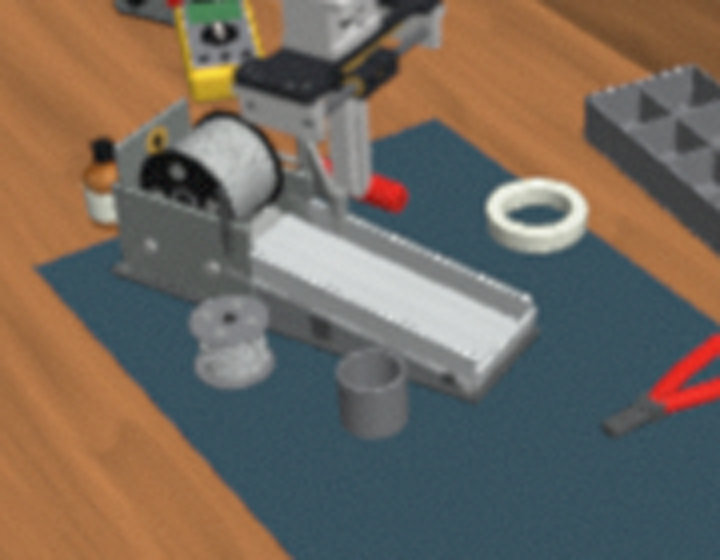

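The keeper strip is at about 45°, end pin at (340,215), pushed by the fingers at (355,165). Continuing.

Call:
servo_tool(travel=[[-0.93, 0.23, 0], [-1.85, 0.46, 0], [-2.7, 0.94, 0], [-3.56, 1.41, 0], [-4.74, 2.57, 0]], rot=[[0, 0, 0], [0, 0, 0], [0, 0, 0], [0, 0, 0], [0, 0, 0]], grip=[0, 0, 0, 0, 0])

```text
time_s: 9.75
ee_pos: [477.6, 137.1, 102.8]
tcp_rot: [0.535, 0.845, -0.0, 0.0]
ft_force: [2.1, -1.0, -0.6]
width: 0.2
gripper_force: 0.7
```

Call:
servo_tool(travel=[[-0.13, 0.27, 0], [-0.26, 0.54, 0], [-0.34, 0.72, 0], [-0.4, 0.86, 0], [-0.4, 0.86, 0]], rot=[[0, 0, 0], [0, 0, 0], [0, 0, 0], [0, 0, 0], [0, 0, 0]], grip=[0, 0, 0, 0, 0])

```text
time_s: 10.17
ee_pos: [474.7, 145.0, 102.7]
tcp_rot: [0.535, 0.845, -0.0, 0.0]
ft_force: [-0.0, -5.7, 2.9]
width: 0.4
gripper_force: 2.5
```

```bash
python3 look.py c7; python3 tip.py
```

```text
10.1667 tool stand xyz 29.010785051483598 18.185232892443484 102.66501804228763 F along -5.166714882913054 2.4462755248760795 2.8617218309266774
top reel 0.71 59 [[219.0, -30.0, 50.0], [227.0, -16.0, 75.0], [239.0, -4.0, 79.0]]
top reel 0.62 1154 [[-561.0, 170.0, 22.0], [-521.0, 205.0, 78.0], [-490.0, 245.0, 90.0]]
side reel 0.93 1204 [[-564.0, 185.0, 20.0], [-531.0, 232.0, 73.0], [-496.0, 250.0, 87.0]]
side reel 0.71 334 [[64.0, -6.0, 86.0], [93.0, 33.0, 112.0], [136.0, 38.0, 128.0]]
side keeper 0.57 130 [[33.0, -47.0, 97.0], [38.0, 29.0, 110.0], [42.0, 61.0, 126.0]]
```

View pics/c7.png

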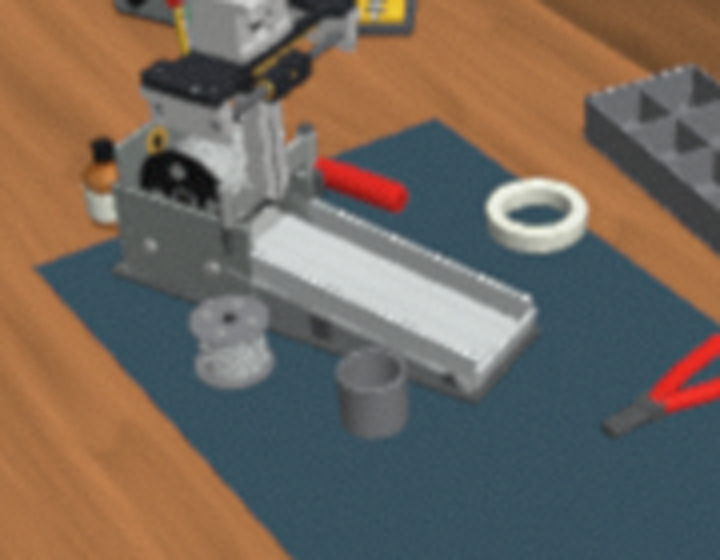

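The strip is across the gutter at (240,215) and the force is building. One firmer push will show whether it is at the stop.

Call:
servo_tool(travel=[[-0.08, 0.18, 0], [-0.17, 0.36, 0], [-0.21, 0.45, 0], [-0.21, 0.45, 0]], rot=[[0, 0, 0], [0, 0, 0], [0, 0, 0], [0, 0, 0]], grip=[0, 0, 0, 0])

```text
time_s: 10.85
ee_pos: [474.4, 145.5, 102.8]
tcp_rot: [0.537, 0.844, -0.001, 0.003]
ft_force: [12.3, -30.2, -1.2]
width: 0.5
gripper_force: 15.8
```

That was a hard stop: 0.5 mm of travel for 30 N. Retreating downhill, then up.

Call:
servo_tool(travel=[[0.5, -1.1, 0], [1.3, -2.7, 0], [2.6, -5.4, 1], [3.4, -7.2, 4.5], [3.4, -7.2, 8]], rot=[[0, 0, 0], [0, 0, 0], [0, 0, 0], [0, 0, 0], [0, 0, 0]], grip=[0, 0, 0, 0, 0])

```text
time_s: 11.27
ee_pos: [506.8, 73.8, 183.1]
tcp_rot: [0.537, 0.843, -0.002, 0.0]
ft_force: [0.5, -0.4, 0.6]
width: 0.7
gripper_force: 0.0
```

Call:
servo_tool(travel=[[1.5, -3, 1], [3, -6, 3], [4.5, -9, 5], [6, -12, 6], [6, -12, 6]], rot=[[0, 0, 0], [0, 0, 0], [0, 0, 0], [0, 0, 0], [0, 0, 0]], grip=[0, 0, 0, 0, 0])

```text
time_s: 11.68
ee_pos: [568.5, -48.1, 245.2]
tcp_rot: [0.538, 0.843, 0.0, 0.002]
ft_force: [-0.6, -0.5, -0.1]
width: 0.6
gripper_force: 0.0
```

```bash
python3 look.py c8; python3 tip.py
```

```text
11.6833 tool stand xyz -185.7489302107541 15.545539828363573 245.1582852437491 F along -0.1721760772773338 0.7234446168833117 -0.07786510979227249
top reel 0.87 1160 [[-559.0, 169.0, 19.0], [-519.0, 204.0, 77.0], [-490.0, 244.0, 89.0]]
top reel 0.73 994 [[62.0, -33.0, 87.0], [93.0, 1.0, 119.0], [132.0, 34.0, 129.0]]
top keeper 0.71 107 [[38.0, -42.0, 104.0], [39.0, -2.0, 119.0], [43.0, 51.0, 128.0]]
side reel 0.75 516 [[63.0, -33.0, 82.0], [89.0, 16.0, 114.0], [136.0, 38.0, 127.0]]
side reel 0.62 1173 [[-564.0, 187.0, 26.0], [-532.0, 233.0, 73.0], [-497.0, 250.0, 87.0]]
side keeper 0.52 199 [[35.0, -44.0, 97.0], [38.0, 10.0, 110.0], [64.0, 60.0, 125.0]]
```

View pics/c8.png

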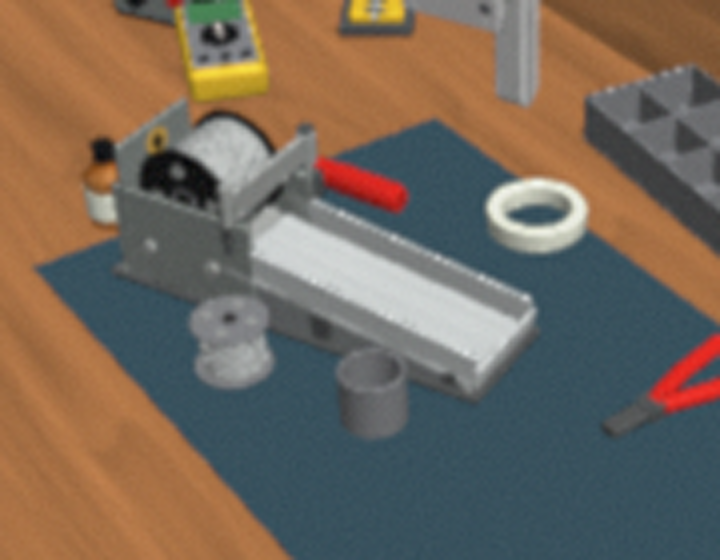

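The picture shows the reel seated at (215,165) and the keeper shut across the gutter from (225,215) to (305,135). The other things are where they were and the arm is clear.

```bash
python3 -c "
from plant import bot
print(bot.sign_off())"
```

```text
the job is handed in; nothing more can be done
None
```

The reel is seated between the two rollers, the keeper arm is shut against its end stop, the arm is clear of everything, and the job was handed in at about 12 s; no verdict came back.

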